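# Load an X-ray analyser and lower its shielded hood

## Task

Load the bench analyser: set the sample cup in the seat of its open chamber, lay the spacer ring flat on the cup and stand the knobbed weight on the ring, each set down square in the seat and let go without dropping it. Then bring the shielded hood forward from its rear stop, over the top, and lower it gently until it is fully closed; never let it fall shut. Leave the bottle, the glass dish, the knife and the wooden block where they are.

Things in the scene. Friction and masses are not known exactly. Their poses are not given: they have to be found in the camera images.
- seat (a point): Centre of the floor of the sample seat in the analyser's chamber, z up, axes as the analyser's. The seat is an aluminium nest for the 50 mm parts (2 mm play all round), 38 mm high, the top 9 mm flared outward: two curved jaws on its front (-x) and rear (+x) sides. Its two y sides are open, 34 mm wide, so fingers holding a part across y can go down to the floor.
- analyser: Fixed white machine, 260 mm deep (x) by 220 mm wide (y); deck 90 mm above the bench. Origin on the bench, 5 mm behind the seat (seat at x -5 mm, 63 mm up). Its -x axis points out of its front (control panel, 95 mm from the origin). The seat stands in an open well: floor 3 mm below the seat floor, reaching 65 mm from the seat along x, 75 mm along y. Two stop posts at the rear, 175 mm high.
- hinge (a point): Middle of the hood's hinge axis on the analyser, fixed; same axes as the seat's: the hinge axis is the y axis. It lies 80 mm behind the seat centre (+x) and 29 mm above the seat floor.
- handle (a point): Centre of the hood's handle: a round steel bar, 10 mm thick, 130 mm long, parallel to the hinge, on two posts 110 mm apart, 35 mm clear of the hood's front plate. With the hood closed it lies 200 mm in front of the hinge axis (-x) and 22 mm above it, with nothing under it down to the bench. Its axes turn with the hood.
- hood (a joint): Opening angle of the grey steel hood (180 mm wide, 160 mm from hinge to front, 45 mm high, about 0.65 kg, with a window): 0 fully closed on the deck; 1.85 leaning back on its rear stop, where it starts. It swings freely: below about 1.25 rad its weight makes it fall shut, above it falls back. Closing carries the handle up over the hinge and forward.
- cup_centre (a point): Centre of the sample cup, half-way up: a white plastic disc-shaped cup, diameter 50 mm, 22 mm high, plus a small boss of 22 mm diameter and 3 mm height on its top that fits inside the spacer ring. Stands upright on the tray (floor 3 mm above the bench).
- spacer_centre (a point): Centre of the spacer, half-way up: a flat aluminium ring, outside diameter 50 mm, hole 30 mm, 8 mm high, lying flat on the tray.
- weight_centre (a point): Point on the axis of the steel weight, 13 mm above its underside (half-way up): a disc of 50 mm diameter and 10 mm height with an upright knob of 18 mm diameter and 16 mm height on top (26 mm in all), about 0.18 kg. Stands on the tray.
- tray: Shallow fixed steel tray, 270 mm along its x axis, 120 mm along its y axis, rim 12 mm high, 3 mm thick floor and walls; origin at the centre of its underside on the bench. Cup, spacer and weight stand in it in a row along its x axis, about 80 mm apart, in any order.
- bottle: Bystander: upright glass bottle, diameter 66 mm, 140 mm high, origin at its base. Stands between tray and analyser.
- dish: Bystander: closed glass dish, diameter 60 mm, 15 mm high, origin at its base.
- knife: Bystander: yellow and black utility knife, 140 x 24 x 14 mm, lying along its x axis, origin under its middle.
- block: Bystander: wooden specimen block, 50 x 35 x 24 mm, origin under its middle.
Things that resemble listed ones, but are neither listed nor needed, are in the scene too. Leave any blue or purple look-alike of the part that bears weight_centre alone.

How it is judged:
By the outcome, as a careful person would: the job done as asked, in the order asked, and still so for the second after the job is handed in, with the robot touching nothing.
It also fails if it takes over 72 s, if anything falls off the work surface, if the arm or the gripper's body presses on something with over 40 N, if the wrist force passes 120 N, or if a joint passes its speed limit or range.

## Robot

A 6-joint arm with a two-finger parallel gripper is mounted at the origin on the work surface. World frame = base frame: x ahead of the robot, y to its left, z up, the work surface at z = 0. Lengths are in m, angles in rad, forces in N, time in s.
With the tool pointing down it reaches from about 0.425 to 0.95 m from the base axis. Payload 3.5 kg.
Tool frame: the origin (TCP) lies midway between the tips of the shut fingers; the grasp point (between the pads) lies 19 mm behind it; z points along the fingers, y is the line along which they close (so a half turn about z gives the same grasp; the last joint's range is limited). The gripper opens to 85 mm and grips with 20 to 120 N. Pads are 22 mm wide; open, the fingers measure 114 mm over their backs; the gripper's body (76 mm by 85 mm) begins 54 mm behind the grasp point. The pads swing forward as they close: fully open they stand 13 mm farther back than shut.
Start: joints at [1.103, 0.286, 1.577, -0, 1.279, -0.15], TCP at [0.211, 0.641, 0.231] pointing down, gripper open.
Joint ranges: [-2.77, 2.77], [-0.9, 2.22], [0.21, 2.48], [-1.53, 4.67], [0.24, 2.81], [-2.84, 2.84]. Speed limits (rad/s): [2.79, 2.79, 3.14, 3.14, 3.14, 3.14].

## Interface

Orientations are given as a unit quaternion [x, y, z, w].
In Python, from plant import ctrl gives the robot as it stands. The module is installed in compiled form; this text tells all that it offers.
- The arm moves only by the shell command python3 -m inch 'ROWS' [FORCE]. ROWS is JSON, a list of rows, each a list of 5 numbers: the closure, from 0 (fully open) to 1 (shut), then the shift along the tool's x, y, z in m, then the turn about the tool's z in degrees. A call has 1 to 5 rows; each row is the pose to reach, as a shift and turn from the pose commanded when the call began, along the tool's axes at that moment; what a row does not reach only later rows make up. A row lasts 1/12 s, in which the tool goes at most 41.7 mm and 7.16 degrees, less where a joint would pass 70% of its speed; a pose out of reach is approached as far as the arm can. A call with a gripper value outside its range is refused whole. The fingers move at their own pace and stop on an object; FORCE is the grip in N (left out, the last holds). Time passes only in rows, so rows that repeat a pose let the fingers close. It gives the time, the measured TCP pose, the force, the opening and the grip force at its end, in the units of the state.
- ctrl.get_state(): the state, without advancing time (a new reading comes with each control period).
- ctrl.read_camera(name): name is "scene" or "top" or "wrist"; returns a dict with "pixels" (420x560x3 uint8, red, green, blue), "depth" (420x560 float32, m along the optical axis (not along the pixel's ray), 0 where there is no reading), "fx", "fy", "cx", "cy" (pixels), "D" ([k1, k2, p1, p2, k3] as OpenCV has them; the pictures are not rectified), "xyz" and "rotation" of the camera in the world; the wrist camera has in their place "mount" (4x4, takes a point from camera to tool coordinates, whose origin is the TCP and whose axes are the flange's). Camera axes: x right, y down, z forward; pixel columns grow to the right and rows downward; lengths in m; the calibration is good to about 2 mm. A picture is of the moment at which its call begins: read the wrist's pose just before it.
- ctrl.sign_off(): hands the job in; it is judged then, once.
Trained networks look in a picture, given as the dict that the camera call returned (one of the last four; its "shot" number tells which), for a name from the list of things; names that differ only in an ending like _2 or _b are one class to them, and where a whole thing is asked for, a point or a joint stands for the part that bears it (a point fixed in the world has none). Each returns a list of dicts, best first, with "score" (0 to 1); they miss things now and then, are a little off and sometimes report something else, mostly with a low value. They report only what shows in the picture. A call takes as long as a camera call. They do not tell look-alikes from the thing itself.
- ctrl.spot_in(query, picture): "at" ([column, row] in pixels, amid what is visible of it).
- ctrl.tip_of(query, picture): "at" ([column, row] in pixels: a listed point, or the origin of a listed thing).
The state is a dict: "time": time; "qpos": joint angles; "dq": joint speeds; "joint_efforts": joint torques, N m; "eef_pos": TCP position; "tcp_rot": TCP orientation; "contact_force": force on the tool from outside, world axes, zero at the start; "wrist_torque": the same for the moment, N m; "opening": opening from 0.0 (shut) to 1.0 (fully open); "finger_force": force on a finger pad.
Only numpy, scipy, OpenCV 4.12 (cv2) and the standard library are available. Lean on these libraries where they do the work, as an engineer would, in place of code of your own. Each camera call takes 0.05 s, during which the arm holds its last target. There are 200 camera calls.

## Working session

There is one attempt and no reset: what is moved stays moved. The work goes in short steps, Python scripts to look and compute and a shell command to move; the robot and the scene stay as the last step left them, time stands still between calls to the robot, and variables do not carry over. Pictures are saved under pics/ and viewed, at most 10 in all, crops included, and the job is handed in when it is done.

```bash
mkdir -p pics
cat > h.py <<'E'
import numpy as np, cv2, sys
from scipy.spatial.transform import Rotation as R
from plant import ctrl
def cam(n):
    s=ctrl.get_state(); p=ctrl.read_camera(n)
    if n=="wrist":
        T=np.eye(4);T[:3,:3]=R.from_quat(s["tcp_rot"]).as_matrix();T[:3,3]=s["eef_pos"]
        p["T"]=T@np.array(p["mount"])
    else:
        T=np.eye(4);r=np.array(p["rotation"],float)
        T[:3,:3]=r if r.shape==(3,3) else R.from_quat(r).as_matrix();T[:3,3]=p["xyz"];p["T"]=T
    p["K"]=np.array([[p["fx"],0,p["cx"]],[0,p["fy"],p["cy"]],[0,0,1]]);p["Dd"]=np.array(p["D"],float)
    return p
def ray(p,uv):
    q=cv2.undistortPoints(np.array([[uv]],float),p["K"],p["Dd"])[0,0]
    return p["T"][:3,:3]@np.array([q[0],q[1],1])
def at_z(p,uv,z):
    d=ray(p,uv);o=p["T"][:3,3];return o+d*(z-o[2])/d[2]
def by_depth(p,uv):
    u,v=int(round(uv[0])),int(round(uv[1]));w=p["depth"][max(0,v-2):v+3,max(0,u-2):u+3];w=w[w>0]
    return p["T"][:3,3]+ray(p,uv)*np.median(w) if w.size else None
def px(p,X):
    Ti=np.linalg.inv(p["T"]);return cv2.projectPoints(np.array([X],float),cv2.Rodrigues(Ti[:3,:3])[0],Ti[:3,3],p["K"],p["Dd"])[0][0,0]
def save(p,f): cv2.imwrite("pics/"+f,cv2.cvtColor(p["pixels"],cv2.COLOR_RGB2BGR))
def cloud(p):
    h,w=p["depth"].shape;g=np.stack(np.meshgrid(np.arange(w),np.arange(h)),-1).reshape(-1,1,2).astype(float)
    q=cv2.undistortPoints(g,p["K"],p["Dd"])[:,0];d=p["depth"].reshape(-1)
    X=np.c_[q*d[:,None],d]@p["T"][:3,:3].T+p["T"][:3,3];X[d<=0]=np.nan
    return X.reshape(h,w,3)
E
python3 - <<'E'
from h import *
np.set_printoptions(precision=3,suppress=True)
for n in("scene","top"):
    p=cam(n);save(p,n+"0.png");print(n,p["T"])
    for q in "seat hinge handle analyser cup_centre spacer_centre weight_centre tray bottle dish knife block".split():
        for r in ctrl.tip_of(q,p)[:3]:
            print(q,round(r["score"],2),np.round(r["at"]),by_depth(p,r["at"]))
print(ctrl.get_state())
E
```

```text
scene [[-0.774  0.352 -0.525  1.131]
 [ 0.633  0.425 -0.648  0.59 ]
 [-0.005 -0.834 -0.552  0.707]
 [ 0.     0.     0.     1.   ]]
seat 0.64 [365. 277.] [0.539 0.147 0.063]
hinge 0.8 [405. 284.] [0.526 0.236 0.098]
hinge 0.24 [369. 301.] [0.606 0.215 0.088]
handle 0.63 [463. 212.] [0.49  0.296 0.279]
analyser 0.57 [366. 300.] [0.608 0.21  0.088]
cup_centre 0.68 [278. 197.] [ 0.556 -0.115  0.139]
spacer_centre 0.46 [249. 210.] [ 0.522 -0.28   0.004]
weight_centre 0.75 [228. 216.] [ 0.595 -0.27   0.021]
weight_centre 0.75 [167. 212.] [ 0.708 -0.403  0.013]
weight_centre 0.74 [181. 225.] [ 0.715 -0.312  0.024]
tray 0.82 [255. 210.] [ 0.509 -0.272  0.003]
dish 0.79 [327. 225.] [ 0.418 -0.085  0.014]
knife 0.61 [219. 175.] [ 0.475 -0.502  0.001]
block 0.76 [230. 264.] [ 0.703 -0.107  0.023]
top [[ 0.026 -0.977  0.21   0.341]
 [-1.    -0.025  0.009 -0.144]
 [-0.004 -0.21  -0.978  1.116]
 [ 0.     0.     0.     1.   ]]
seat 0.56 [151. 212.] [0.538 0.151 0.063]
hinge 0.8 [116. 222.] [0.51  0.22  0.091]
handle 0.95 [ 38. 214.] [0.489 0.297 0.282]
analyser 0.8 [153. 215.] [0.532 0.145 0.063]
c
[... 259 characters left out ...]
0.024]
tray 0.56 [335. 232.] [ 0.514 -0.264  0.003]
bottle 0.74 [268. 213.] [ 0.536 -0.112  0.1  ]
dish 0.86 [261. 279.] [ 0.401 -0.098  0.015]
knife 0.7 [441. 254.] [ 0.467 -0.509  0.014]
block 0.86 [272. 158.] [ 0.681 -0.115  0.024]
{'time': 1.3, 'qpos': array([ 1.103,  0.286,  1.577,  0.   ,  1.279, -0.15 ]), 'dq': array([-0.   , -0.001, -0.   , -0.001, -0.001,  0.001]), 'joint_efforts': array([  0.   , -40.596, -29.293,  -0.   ,   0.001,  -0.   ]), 'eef_pos': array([0.211, 0.641, 0.231]), 'tcp_rot': array([ 0.158,  0.987,  0.   , -0.   ]), 'contact_force': array([-0.399,  0.569, -0.217]), 'wrist_torque': array([ 0.001, -0.01 , -0.049]), 'finger_force': 0.0, 'opening': 0.9974362414673629}
```

View pictures.

View pics/scene0.png

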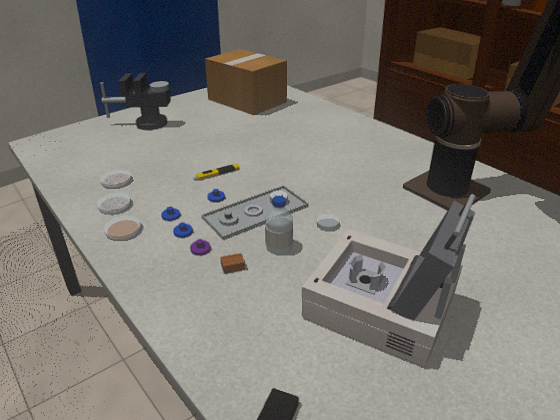

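View pics/top0.png

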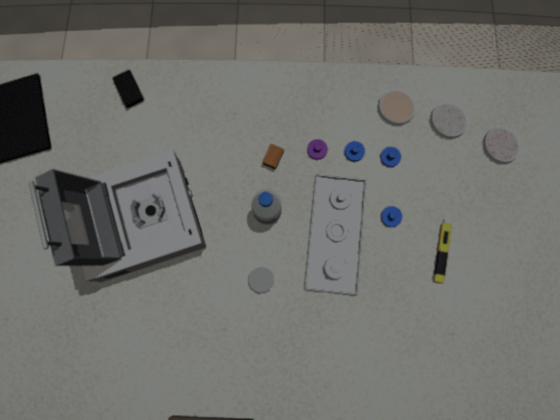

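Run:
```python
from h import *
np.set_printoptions(precision=4,suppress=True)
for n in("top","scene"):
    p=cam(n);X=cloud(p).reshape(-1,3);X=X[~np.isnan(X[:,0])]
    A=X[(abs(X[:,0]-.53)<.25)&(abs(X[:,1]-.2)<.25)]
    D=A[(abs(A[:,2]-.09)<.004)]
    print(n,len(D),cv2.minAreaRect((D[:,:2]*1000).astype(np.float32)))
    H=A[A[:,2]>.25];print("high",len(H),H.mean(0),H.min(0),H.max(0)); 
    B=A[(A[:,1]>.27)&(A[:,2]>.25)];
    c=B.mean(0);print("bar?",len(B),c,np.linalg.svd(B-c)[2][0])
    F=A[(abs(A[:,2]-.063)<.0025)]; print("seatfloor",len(F),F.mean(0))
    J=A[(abs(A[:,2]-.101)<.003)&(np.hypot(A[:,0]-.538,A[:,1]-.15)<.05)];print("jaws",len(J),cv2.fitEllipse((J[:,:2]*1000).astype(np.float32)) if len(J)>5 else 0)
    for nm,xy,lo,hi in(("cup",(.43,-.268),.023,.033),("sp",(.52,-.272),.008,.015),("wt",(.595,-.268),.009,.017),("knob",(.595,-.268),.022,.034),("bot",(.536,-.112),.05,.16)):
        Q=X[(np.hypot(X[:,0]-xy[0],X[:,1]-xy[1])<.04)&(X[:,2]>lo)&(X[:,2]<hi)]
        if len(Q)>5:print(nm,len(Q),Q.mean(0),cv2.minEnclosingCircle((Q[:,:2]*1000).astype(np.float32)))
    T=X[(abs(X[:,0]-.51)<.2)&(abs(X[:,1]+.27)<.085)&(abs(X[:,2]-.0135)<.003)];print("tray",cv2.minAreaRect((T[:,:2]*1000).astype(np.float32)))
```

```text
top 4585 ((528.925537109375, 190.16671752929688), (223.3392791748047, 260.1778564453125), 20.264474868774414)
high 482 [0.4876 0.2963 0.2783] [0.4254 0.269  0.2501] [0.5493 0.3236 0.2864]
bar? 476 [0.4883 0.2967 0.2786] [-0.9405 -0.3396  0.0122]
seatfloor 1871 [0.5417 0.154  0.0624]
jaws 118 ((541.6328125, 151.8556365966797), (65.08689880371094, 68.30155944824219), 10.809796333312988)
cup 308 [ 0.4296 -0.2642  0.0261] ((430.0121765136719, -264.16473388671875), 24.518009185791016)
sp 202 [ 0.5152 -0.2688  0.0108] ((518.9364624023438, -262.2704772949219), 31.256437301635742)
wt 279 [ 0.5913 -0.2765  0.0127] ((592.4146118164062, -276.7850646972656), 25.19420623779297)
knob 50 [ 0.5921 -0.2767  0.0281] ((592.2266235351562, -276.91546630859375), 9.085857391357422)
bot 677 [ 0.5474 -0.1086  0.1056] ((556.4581298828125, -106.63700866699219), 32.88939666748047)
tray ((541.51708984375, -266.06744384765625), (134.28773498535156, 337.57244873046875), 89.10989379882812)
scene 4191 ((528.3619995117188, 188.15435791015625), (226.21917724609375, 261.08135986328125), 19.82503890991211)
high 330 [0.5
[... 153 characters left out ...]
0.0623]
jaws 113 ((543.1024780273438, 151.66595458984375), (64.5804214477539, 66.48515319824219), 4.731222152709961)
cup 71 [ 0.4297 -0.2663  0.0252] ((432.3475646972656, -263.7552795410156), 25.304628372192383)
sp 82 [ 0.5195 -0.2662  0.0099] ((518.9857788085938, -266.43463134765625), 27.001937866210938)
wt 124 [ 0.5957 -0.2733  0.0117] ((593.1359252929688, -275.3314514160156), 27.40172576904297)
knob 28 [ 0.5942 -0.2758  0.0265] ((594.2608032226562, -276.12225341796875), 9.138090133666992)
bot 341 [ 0.5591 -0.0953  0.1132] ((557.2597045898438, -102.28498077392578), 28.665193557739258)
tray ((541.7808837890625, -265.8518981933594), (133.07676696777344, 334.1216735839844), 88.08051300048828)
```

```bash
cat > d.py <<'E'
# usage: d.py x,y,z,ang ...   prints tool-axis shifts leg by leg (ang = world angle of tool y, deg)
from h import *
s=ctrl.get_state();M=R.from_quat(s["tcp_rot"]).as_matrix();P=np.array(s["eef_pos"])
a=np.degrees(np.arctan2(M[1,1],M[0,1]))
print("t",round(s["time"],2),"pos",P.round(4),"ang",round(a,2),"F",np.round(s["contact_force"],1),"open",round(s["opening"],3),"ff",round(s["finger_force"],1))
for w in sys.argv[1:]:
    x,y,z,b=map(float,w.split(","));d=np.array([x,y,z])-P;c=np.radians(a)
    X=np.array([-np.sin(c),np.cos(c),0]);Y=np.array([np.cos(c),np.sin(c),0])
    print(w,"->",np.round([d@X,d@Y,-d[2],a-b],4),"len",round(np.linalg.norm(d),3));P=np.array([x,y,z]);a=b
E
python3 d.py .27,.53,.38,36 .36,.35,.38,20 .44,.17,.36,20 .45,-.02,.32,20 .46,-.2,.28,20 .50,-.25,.22,20
```

```text
t 1.4 pos [0.2109 0.6412 0.2313] ang 71.79 F [ 0.3 -0.6 -0.7] open 1.001 ff 0.0
.27,.53,.38,36 -> [-0.0909 -0.0872 -0.1487 35.7936] len 0.195
.36,.35,.38,20 -> [-0.1985 -0.033  -0.     16.    ] len 0.201
.44,.17,.36,20 -> [-0.1965  0.0136  0.02    0.    ] len 0.198
.45,-.02,.32,20 -> [-0.182  -0.0556  0.04    0.    ] len 0.194
.46,-.2,.28,20 -> [-0.1726 -0.0522  0.04    0.    ] len 0.185
.50,-.25,.22,20 -> [-0.0607  0.0205  0.06    0.    ] len 0.088
```

```bash
python3 -m inch '[[0,-0.091,-0.087,-0.149,35.8],[0,-0.091,-0.087,-0.149,35.8],[0,-0.091,-0.087,-0.149,35.8],[0,-0.091,-0.087,-0.149,35.8],[0,-0.091,-0.087,-0.149,35.8]]' 40
python3 -m inch '[[0,-0.1985,-0.033,0,16],[0,-0.1985,-0.033,0,16],[0,-0.1985,-0.033,0,16],[0,-0.1985,-0.033,0,16],[0,-0.1985,-0.033,0,16]]'
python3 d.py .44,.17,.36,20 .45,-.02,.32,20
```

```text
time: 1.82
eef_pos: [0.2713, 0.5289, 0.3845]
tcp_rot: [0.457, 0.889, 0.002, 0.001]
contact_force: [0.9, 0.6, -0.1]
opening: 1.001
finger_force: 0.0
time: 2.23
eef_pos: [0.3607, 0.3479, 0.3806]
tcp_rot: [0.574, 0.819, 0.0, 0.0]
contact_force: [-0.5, 0.4, 0.2]
opening: 0.999
finger_force: 0.0
t 2.23 pos [0.3607 0.3479 0.3806] ang 19.96 F [-0.5  0.4  0.2] open 0.999 ff 0.0
.44,.17,.36,20 -> [-0.1943  0.0138  0.0206 -0.0368] len 0.196
.45,-.02,.32,20 -> [-0.182  -0.0556  0.04    0.    ] len 0.194
```

```bash
python3 -m inch '[[0.27,-0.196,0.0136,0.02,0],[0.27,-0.196,0.0136,0.02,0],[0.27,-0.196,0.0136,0.02,0],[0.27,-0.196,0.0136,0.02,0],[0.27,-0.196,0.0136,0.02,0]]' 
python3 -m inch '[[0.27,-0.182,-0.0556,0.04,0],[0.27,-0.182,-0.0556,0.04,0],[0.27,-0.182,-0.0556,0.04,0],[0.27,-0.182,-0.0556,0.04,0],[0.27,-0.182,-0.0556,0.04,0]]' >/dev/null
python3 -m inch '[[0.27,-0.1726,-0.0522,0.04,0],[0.27,-0.1726,-0.0522,0.04,0],[0.27,-0.1726,-0.0522,0.04,0],[0.27,-0.1726,-0.0522,0.04,0],[0.27,-0.1726,-0.0522,0.04,0]]' >/dev/null
python3 -m inch '[[0.27,-0.0607,0.0205,0.06,0],[0.27,-0.0607,0.0205,0.06,0],[0.27,-0.0607,0.0205,0.06,0],[0.27,-0.0607,0.0205,0.06,0],[0.27,-0.0607,0.0205,0.06,0]]'
python3 - <<'E'
from h import *
np.set_printoptions(precision=4,suppress=True)
p=cam("wrist");save(p,"w1.png");print(p["mount"])
for q in ("cup_centre","spacer_centre","weight_centre"):
    for r in ctrl.tip_of(q,p)[:3]: print(q,round(r["score"],2),np.round(r["at"]),by_depth(p,r["at"]))
X=cloud(p).reshape(-1,3);X=X[~np.isnan(X[:,0])]
for nm,xy,lo,hi in(("cup",(.43,-.265),.022,.033),("sp",(.517,-.268),.008,.0135),("wt",(.593,-.276),.009,.017),("knob",(.593,-.276),.024,.034)):
    Q=X[(np.hypot(X[:,0]-xy[0],X[:,1]-xy[1])<.037)&(X[:,2]>lo)&(X[:,2]<hi)]
    if len(Q)>5:print(nm,len(Q),Q.mean(0),cv2.minEnclosingCircle((Q[:,:2]*1000).astype(np.float32)))
E
```

```text
time: 2.65
eef_pos: [0.4404, 0.1679, 0.3602]
tcp_rot: [0.574, 0.819, -0.0, 0.0]
contact_force: [0.6, -0.6, 0.7]
opening: 0.733
finger_force: 0.0
time: 3.9
eef_pos: [0.4997, -0.2493, 0.2205]
tcp_rot: [0.574, 0.819, 0.0, -0.0]
contact_force: [0.4, 0.7, 0.1]
opening: 0.727
finger_force: 0.0
[[-0.0004 -0.9531 -0.3027  0.0779]
 [ 1.     -0.0004 -0.0003 -0.0004]
 [ 0.0001 -0.3027  0.9531 -0.142 ]
 [ 0.      0.      0.      1.    ]]
cup_centre 0.85 [216. 164.] [ 0.432  -0.2585  0.0273]
spacer_centre 0.97 [293. 201.] [ 0.5162 -0.2743  0.0025]
weight_centre 0.78 [358. 233.] [ 0.5859 -0.2762  0.0284]
weight_centre 0.77 [485. 218.] [ 0.7052 -0.2182  0.0238]
weight_centre 0.61 [286. 312.] [ 0.5507 -0.3907  0.0242]
cup 2086 [ 0.4299 -0.2642  0.025 ] ((429.7361755371094, -265.0271911621094), 25.270519256591797)
sp 1133 [ 0.5156 -0.2687  0.0103] ((516.0195922851562, -269.4519958496094), 24.85296058654785)
wt 1313 [ 0.5899 -0.2761  0.0124] ((591.22021484375, -277.9441833496094), 24.976375579833984)
knob 263 [ 0.5906 -0.2775  0.0281] ((591.2904052734375, -278.32794189453125), 9.450604438781738)
```

View pics/w1.png

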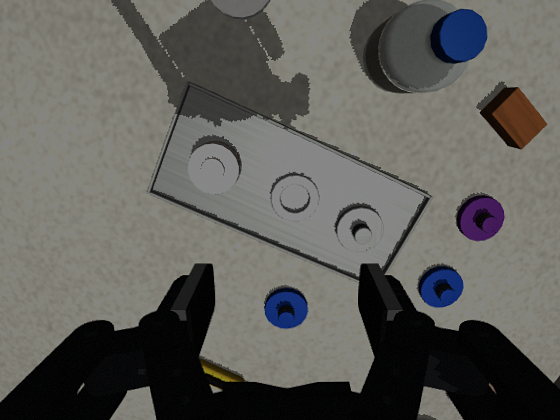

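```bash
python3 d.py .430,-.265,.10,20 .430,-.265,.008,20
python3 - <<'E'
from h import *
p=cam("wrist");X=cloud(p);s=ctrl.get_state();M=R.from_quat(s["tcp_rot"]).as_matrix()
Y=(X-np.array(s["eef_pos"]))@M
m=(Y[...,2]>-.06)&(Y[...,2]<.03)
Q=Y[m];print(len(Q))
for sgn in(1,-1):
    q=Q[Q[:,1]*sgn>0];print(sgn,q.min(0).round(4),q.max(0).round(4),np.percentile(q[:,2],[90,98]).round(4))
E
```

```text
t 4.1 pos [ 0.5003 -0.2491  0.2229] ang 20.05 F [0.7 0.2 0.3] open 0.731 ff 0.0
.430,-.265,.10,20 -> [ 0.0092 -0.0715  0.1229  0.0531] len 0.142
.430,-.265,.008,20 -> [0.    0.    0.092 0.   ] len 0.092
13324
1 [-0.0124  0.0274 -0.06  ] [ 0.0149  0.0635 -0.0045] [-0.0193 -0.0102]
-1 [-0.0116 -0.0641 -0.06  ] [ 0.0151 -0.0279 -0.005 ] [-0.0192 -0.0099]
```

```bash
python3 -m inch '[[0.2,0.009,-0.0713,0.06,0],[0.2,0.009,-0.0713,0.12,0],[0.2,0.009,-0.0713,0.12,0],[0.2,0.009,-0.0713,0.12,0],[0.2,0.009,-0.0713,0.12,0]]' >/dev/null
python3 -m inch '[[0.2,0,0,0.035,0],[0.2,0,0,0.065,0],[0.2,0,0,0.085,0],[0.2,0,0,0.092,0],[0.2,0,0,0.092,0]]'
python3 -m inch '[[0.5,0,0,0,0],[0.5,0,0,0,0],[0.5,0,0,0,0],[0.5,0,0,0,0],[0.5,0,0,0,0]]' 40
python3 d.py
```

```text
time: 4.98
eef_pos: [0.4302, -0.2653, 0.0085]
tcp_rot: [0.573, 0.819, 0.0, -0.0]
contact_force: [-0.5, 1.0, -0.3]
opening: 0.8
finger_force: 0.0
time: 5.4
eef_pos: [0.4318, -0.2671, 0.0112]
tcp_rot: [0.574, 0.819, -0.0, 0.003]
contact_force: [0.0, 0.4, 7.2]
opening: 0.564
finger_force: 41.9
t 5.4 pos [ 0.4318 -0.2671  0.0112] ang 19.99 F [0.  0.4 7.2] open 0.564 ff 41.9
```

```bash
python3 -m inch '[[0.5,0,0,-0.02,0],[0.5,0,0,-0.06,0],[0.5,0,0,-0.10,0],[0.5,0,0,-0.14,0],[0.5,0.02,0.02,-0.17,0]]' >/dev/null
python3 -m inch '[[0.5,0.0325,0.0225,-0.012,0],[0.5,0.065,0.045,-0.022,0],[0.5,0.0975,0.0675,-0.022,0],[0.5,0.13,0.09,-0.022,0],[0.5,0.13,0.12,-0.022,0]]' >/dev/null
python3 -m inch '[[0.5,0.026,0.0216,0,0],[0.5,0.052,0.0432,0,0],[0.5,0.078,0.0648,0,0],[0.5,0.104,0.0864,0,0],[0.5,0.12,0.108,0,0]]'
python3 -m inch '[[0.5,0,0,0,0],[0.5,0,0,0,0]]' >/dev/null
cat > seat.py <<'E'
from h import *
p=cam("wrist");X=cloud(p).reshape(-1,3);s=ctrl.get_state();M=R.from_quat(s["tcp_rot"]).as_matrix();P=np.array(s["eef_pos"])
if len(sys.argv)>1:save(p,sys.argv[1])
X=X[~np.isnan(X[:,0])]
J=X[(abs(X[:,2]-.101)<.0025)&(np.hypot(X[:,0]-.542,X[:,1]-.152)<.045)];print("pos",P.round(4),"ff",s["finger_force"],"open",s["opening"])
if len(J)>20:
    J=J[:,:2]*1000;print("jaws",len(J),cv2.fitEllipse(J.astype(np.float32)))
    A=np.c_[2*J,np.ones(len(J))];c=np.linalg.lstsq(A,(J**2).sum(1),rcond=None)[0];print("circ",c[:2].round(2))
F=X[(abs(X[:,2]-.09)<.0025)&(np.hypot(X[:,0]-.53,X[:,1]-.19)<.25)]
print("deck",len(F),cv2.minAreaRect((F[:,:2]*1000).astype(np.float32)) if len(F)>9 else 0)
Y=(X-P)@M;h=Y[(np.hypot(Y[:,0],Y[:,1])<.024)&(Y[:,2]<.02)&(Y[:,2]>-.05)]
if len(h):print("held",len(h),h.mean(0).round(4),h.min(0).round(4),h.max(0).round(4),np.histogram(h[:,2],np.arange(-.05,.021,.005))[0])
E
python3 seat.py w2.png
```

```text
time: 6.65
eef_pos: [0.5703, 0.0758, 0.2009]
tcp_rot: [0.573, 0.82, 0.0, -0.0]
contact_force: [0.6, -0.4, -0.5]
opening: 0.562
finger_force: 41.7
pos [0.5703 0.0733 0.2005] ff 41.70570909976959 open 0.5660994878986999
jaws 1348 ((541.684814453125, 151.3311309814453), (64.81517791748047, 67.27787780761719), 22.568675994873047)
circ [541.68 151.33]
deck 28360 ((547.4170532226562, 135.5072021484375), (221.15711975097656, 148.2024688720703), 20.15473175048828)
held 8911 [ 0.0026 -0.0004 -0.0143] [-0.0222 -0.024  -0.0408] [ 0.0239  0.024  -0.0113] [   0    7   56   26   14   20 2150 6638    0    0    0    0    0    0]
```

View pics/w2.png

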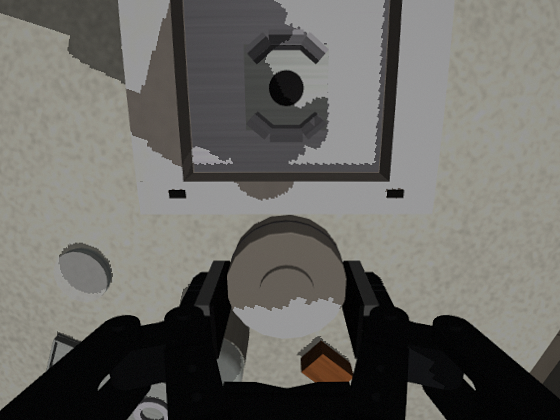

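```bash
cat > held.py <<'E'
from h import *
lo,hi=map(float,sys.argv[1:3])
p=cam("wrist");X=cloud(p).reshape(-1,3);s=ctrl.get_state();M=R.from_quat(s["tcp_rot"]).as_matrix();P=np.array(s["eef_pos"])
Y=(X-P)@M;h=Y[(abs(Y[:,1])<.0235)&(abs(Y[:,0])<.035)&(Y[:,2]<hi)&(Y[:,2]>lo)]
print(P.round(4),len(h),cv2.minEnclosingCircle((h[:,:2]*1000).astype(np.float32)),"xrange",np.percentile(h[:,0],[.2,99.8]).round(4),"z",np.percentile(h[:,2],[5,50,95]).round(4))
# flatness: plane tilt
c=h.mean(0);n=np.linalg.svd(h-c,full_matrices=False)[2][2];print("normal",(n*np.sign(n[2])).round(4))
E
python3 held.py -.0155 -.0105; python3 d.py .5417,.1515,.2,20
```

```text
[0.5701 0.0727 0.2005] 8190 ((2.677489995956421, -0.3175516724586487), 25.343059539794922) xrange [-0.0211  0.0274] z [-0.0144 -0.0132 -0.0122]
normal [-3.0e-04 -1.1e-03  1.0e+00]
t 6.92 pos [0.5701 0.0727 0.2005] ang 19.99 F [ 0.3 -0.2 -1. ] open 0.567 ff 41.7
.5417,.1515,.2,20 -> [ 0.0838  0.0003  0.0005 -0.0089] len 0.084
```

```bash
python3 -m inch '[[0.5,0.03,0,0,0],[0.5,0.06,0,0.01,0],[0.5,0.078,0,0.03,0],[0.5,0.081,0,0.055,0],[0.5,0.081,0,0.075,0]]' >/dev/null
python3 -m inch '[[0.5,0,0,0,0],[0.5,0,0,0,0]]'
python3 held.py -.0155 -.0105; python3 seat.py w3.png
```

```text
time: 7.5
eef_pos: [0.5418, 0.1481, 0.1245]
tcp_rot: [0.574, 0.819, -0.001, -0.001]
contact_force: [-0.1, -0.4, 0.1]
opening: 0.562
finger_force: 41.7
[0.5431 0.1482 0.1261] 9594 ((2.6035103797912598, -0.2556006908416748), 26.031110763549805) xrange [-0.0212  0.027 ] z [-0.0149 -0.0118 -0.0108]
normal [-0.0017 -0.004   1.    ]
pos [0.5439 0.1484 0.1271] ff 41.729915142059326 open 0.5669642507154705
jaws 1102 ((535.569580078125, 168.1092529296875), (32.14155960083008, 49.3553352355957), 110.3960189819336)
circ [539.77 156.84]
deck 47104 ((536.8121337890625, 164.44146728515625), (221.90554809570312, 209.5113983154297), 19.99320411682129)
held 9425 [ 0.0023  0.0009 -0.0138] [-0.0222 -0.0239 -0.0398] [ 0.0239  0.0239 -0.0098] [   0    0  143   98   95   86 1379 7621    3    0    0    0    0    0]
```

View pics/w3.png

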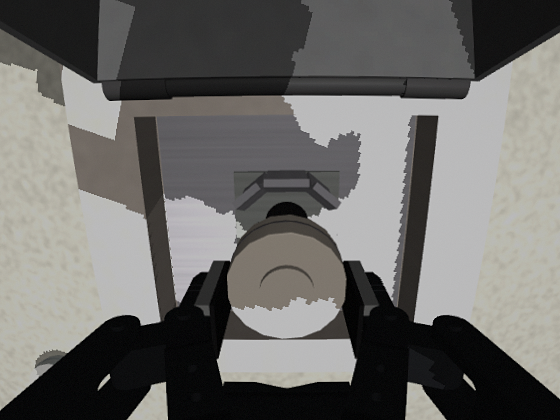

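```bash
python3 -m inch '[[0.5,0,0,0.012,0],[0.5,0,0,0.024,0],[0.5,0,0,0.032,0],[0.5,0,0,0.036,0],[0.5,0,0,0.040,0]]'
python3 -m inch '[[0.5,0,0,0.003,0],[0.5,0,0,0.006,0],[0.5,0,0,0.009,0],[0.5,0,0,0.0105,0],[0.5,0,0,0.0115,0]]'
```

```text
time: 8.02
eef_pos: [0.5422, 0.1491, 0.0841]
tcp_rot: [0.574, 0.819, -0.001, -0.001]
contact_force: [-0.5, -0.5, -1.2]
opening: 0.564
finger_force: 41.7
time: 8.43
eef_pos: [0.5428, 0.1492, 0.0737]
tcp_rot: [0.574, 0.819, 0.0, 0.0]
contact_force: [0.2, -0.7, -1.5]
opening: 0.565
finger_force: 41.7
```

```bash
python3 -m inch '[[0.5,0,0,0.0005,0],[0.5,0,0,0.001,0],[0.5,0,0,0.001,0]]' | grep -E "pos|force"
python3 -m inch '[[0.5,0,0,0.0005,0],[0.5,0,0,0.001,0],[0.5,0,0,0.001,0]]' | grep -E "pos|force"
```

```text
eef_pos: [0.5429, 0.1492, 0.0729]
contact_force: [-0.7, -0.0, -1.7]
finger_force: 41.7
eef_pos: [0.5428, 0.1492, 0.0718]
contact_force: [-0.1, -1.1, -1.2]
finger_force: 41.7
```

```bash
python3 -m inch '[[0.5,0,0,0.0005,0],[0.5,0,0,0.001,0],[0.5,0,0,0.001,0]]' | grep -E "pos|force"
python3 -m inch '[[0.5,0,0,0.0005,0],[0.5,0,0,0.001,0],[0.5,0,0,0.001,0]]' | grep -E "pos|force"
```

```text
eef_pos: [0.5429, 0.1492, 0.0713]
contact_force: [-1.5, 0.1, 2.3]
finger_force: 42.1
eef_pos: [0.5429, 0.1492, 0.0712]
contact_force: [-4.5, -1.2, 7.1]
finger_force: 42.6
```

```bash
python3 -m inch '[[0.42,0,0,-0.0007,0],[0.38,0,0,-0.0007,0],[0.3,0,0,-0.0007,0],[0.2,0,0,-0.0007,0],[0.2,0,0,-0.0007,0]]' 
python3 -m inch '[[0.2,0,0,-0.01,0],[0.2,0,0,-0.03,0],[0.2,0,0,-0.06,0],[0.2,-0.015,0,-0.10,0],[0.2,-0.04,-0.01,-0.13,0]]'
python3 -m inch '[[0.2,0,0,0,0]]' >/dev/null
cat > st.py <<'E'
from h import *
zt,r=map(float,sys.argv[1:3]);p=cam("wrist");X=cloud(p).reshape(-1,3);X=X[~np.isnan(X[:,0])]
if len(sys.argv)>3:save(p,sys.argv[3])
d=X[(abs(X[:,2]-zt)<.005)&(np.hypot(X[:,0]-.542,X[:,1]-.151)<r)]
print(len(d),d.mean(0).round(4),cv2.minEnclosingCircle((d[:,:2]*1000).astype(np.float32)))
c=d.mean(0);n=np.linalg.svd(d-c,full_matrices=False)[2][2];print("normal",(n*np.sign(n[2])).round(4))
E
python3 st.py .086 .03; python3 seat.py;python3 d.py
```

```text
time: 9.85
eef_pos: [0.5427, 0.1491, 0.0702]
tcp_rot: [0.574, 0.819, -0.0, -0.0]
contact_force: [-0.1, 0.4, -0.4]
opening: 0.8
finger_force: 0.0
time: 10.27
eef_pos: [0.5478, 0.1095, 0.2037]
tcp_rot: [0.572, 0.82, 0.001, 0.001]
contact_force: [1.4, -0.6, -0.2]
opening: 0.805
finger_force: 0.0
3752 [0.5423 0.1506 0.0851] ((542.4451904296875, 150.3324737548828), 29.341367721557617)
normal [-0.005   0.0135  0.9999]
pos [0.5483 0.1076 0.2033] ff 0.0 open 0.8048947083964265
jaws 1137 ((541.6974487304688, 151.1917266845703), (65.33411407470703, 66.89329528808594), 25.81238555908203)
circ [541.69 151.19]
deck 32151 ((540.8564453125, 153.87017822265625), (221.393310546875, 186.62049865722656), 19.99298095703125)
t 10.45 pos [0.5483 0.1076 0.2033] ang 19.9 F [-0.7 -0.2 -1.8] open 0.805 ff 0.0
```

```bash
python3 -m inch '[[0.22,-0.0345,-0.016,0,0],[0.22,-0.069,-0.032,0,0],[0.22,-0.1035,-0.048,0,0],[0.22,-0.138,-0.064,0,0],[0.22,-0.1725,-0.08,0,0]]' >/dev/null
python3 -m inch '[[0.22,-0.0345,-0.016,0,0],[0.22,-0.069,-0.032,0,0],[0.22,-0.1035,-0.048,0.01,0],[0.22,-0.138,-0.064,0.04,0],[0.22,-0.171,-0.0794,0.07,0]]' >/dev/null
python3 -m inch '[[0.22,0,0,0.02,0],[0.22,0,0,0.03,0],[0.22,0,0,0.03,0],[0.22,0,0,0.03,0]]'
python3 - <<'E'
from h import *
p=cam("wrist");X=cloud(p).reshape(-1,3);X=X[~np.isnan(X[:,0])]
Q=X[(np.hypot(X[:,0]-.516,X[:,1]+.2695)<.032)&(abs(X[:,2]-.011)<.003)]
print(len(Q),Q.mean(0),cv2.minEnclosingCircle((Q[:,:2]*1000).astype(np.float32)))
s=ctrl.get_state();M=R.from_quat(s["tcp_rot"]).as_matrix();Y=(Q-np.array(s["eef_pos"]))@M
print(s["eef_pos"],Y.max(0),Y.min(0))
E
```

```text
time: 11.62
eef_pos: [0.5151, -0.2581, 0.1071]
tcp_rot: [0.573, 0.819, 0.0, -0.002]
contact_force: [-0.2, -0.2, -0.1]
opening: 0.779
finger_force: 0.0
2291 [ 0.51547231 -0.26850361  0.01026358] ((515.6649169921875, -269.5828552246094), 25.030624389648438)
[ 0.51604154 -0.25859881  0.10864667] [0.01466361 0.02072251 0.10064456] [-0.03480334 -0.02846759  0.0960025 ]
```

```bash
python3 -m inch '[[0.22,-0.0102,-0.0041,0.02,0],[0.22,-0.0102,-0.0041,0.05,0],[0.22,-0.0102,-0.0041,0.075,0],[0.22,-0.0102,-0.0041,0.09,0],[0.22,-0.0102,-0.0041,0.09,0]]' >/dev/null
python3 -m inch '[[0.22,0,0,0,0],[0.22,0,0,0,0]]'; python3 d.py .5157,-.2695,.002,20
```

```text
time: 12.25
eef_pos: [0.5169, -0.2711, 0.0207]
tcp_rot: [0.573, 0.819, -0.0, 0.002]
contact_force: [0.5, -0.6, -0.8]
opening: 0.779
finger_force: 0.0
t 12.25 pos [ 0.5169 -0.2711  0.0207] ang 20.06 F [ 0.5 -0.6 -0.8] open 0.779 ff 0.0
.5157,-.2695,.002,20 -> [ 0.0019 -0.0006  0.0187  0.0551] len 0.019
```

```bash
python3 -m inch '[[0.22,0.0015,-0.0005,0.007,0],[0.22,0.0015,-0.0005,0.013,0],[0.22,0.0015,-0.0005,0.0165,0],[0.22,0.0015,-0.0005,0.0165,0]]'; python3 d.py
```

```text
time: 12.58
eef_pos: [0.5136, -0.269, 0.001]
tcp_rot: [0.574, 0.819, 0.0, -0.001]
contact_force: [0.3, -0.1, -0.9]
opening: 0.782
finger_force: 0.0
t 12.58 pos [ 0.5136 -0.269   0.001 ] ang 19.99 F [ 0.3 -0.1 -0.9] open 0.782 ff 0.0
```

```bash
for i in 1 2 3; do python3 -m inch '[[0.22,0,0,0,0]]' | grep -E "pos|contact"; done
```

```text
eef_pos: [0.514, -0.2693, 0.0015]
contact_force: [0.3, -0.5, 0.5]
eef_pos: [0.5142, -0.2695, 0.0019]
contact_force: [-0.4, -0.1, 0.5]
eef_pos: [0.5143, -0.2696, 0.002]
contact_force: [-0.1, -0.0, -0.1]
```

```bash
python3 -m inch '[[0.22,0,0.0013,0,0],[0.5,0,0.0013,0,0],[0.5,0,0.0013,0,0],[0.5,0,0.0013,0,0],[0.5,0,0.0013,0,0]]' 40
python3 -m inch '[[0.5,0,0,-0.01,0],[0.5,0,0,-0.03,0],[0.5,0,0,-0.06,0],[0.5,0,0,-0.06,0],[0.5,0,0,-0.06,0]]'
python3 held.py -.018 .015
```

```text
time: 13.25
eef_pos: [0.5159, -0.2693, 0.0024]
tcp_rot: [0.574, 0.819, -0.0, 0.001]
contact_force: [0.2, 0.2, 2.3]
opening: 0.553
finger_force: 41.3
time: 13.67
eef_pos: [0.5167, -0.2699, 0.0644]
tcp_rot: [0.574, 0.819, -0.0, 0.002]
contact_force: [-0.9, 0.7, -0.2]
opening: 0.553
finger_force: 41.2
[ 0.5156 -0.2691  0.0626] 6854 ((-1.2212234735488892, -0.648489773273468), 25.691055297851562) xrange [-0.0254  0.0232] z [-0.0108 -0.0096 -0.0054]
normal [-0.0031 -0.0129  0.9999]
```

```bash
python3 -m inch '[[0.5,0,0,-0.04,0],[0.5,0,0,-0.08,0],[0.5,0.015,0.005,-0.115,0],[0.5,0.045,0.015,-0.14,0],[0.5,0.075,0.025,-0.14,0]]' >/dev/null
python3 -m inch '[[0.5,0.033,0.015,0,0],[0.5,0.066,0.03,0,0],[0.5,0.099,0.045,0,0],[0.5,0.132,0.06,0,0],[0.5,0.165,0.075,0,0]]' >/dev/null
python3 -m inch '[[0.5,0.033,0.015,0,0],[0.5,0.066,0.03,0,0],[0.5,0.099,0.045,0,0],[0.5,0.13,0.06,0.02,0],[0.5,0.1477,0.0689,0.04,0]]' >/dev/null
python3 -m inch '[[0.5,0,0,0.02,0],[0.5,0,0,0.03,0],[0.5,0,0,0.03,0],[0.5,0,0,0.03,0]]' 
python3 d.py .5421,.1523,.12,20; python3 held.py -.018 .015
```

```text
time: 15.3
eef_pos: [0.5408, 0.1525, 0.1306]
tcp_rot: [0.574, 0.819, -0.001, -0.001]
contact_force: [-0.5, 0.4, -0.5]
opening: 0.554
finger_force: 41.5
t 15.3 pos [0.5408 0.1525 0.1306] ang 19.95 F [-0.5  0.4 -0.5] open 0.554 ff 41.5
.5421,.1523,.12,20 -> [-0.0007  0.0012  0.0106 -0.0486] len 0.011
[0.5418 0.1524 0.132 ] 6885 ((0.11109696328639984, 0.3767492473125458), 26.210445404052734) xrange [-0.0235  0.0248] z [-0.0078 -0.0064 -0.0023]
normal [0.0012 0.0292 0.9996]
```

```bash
sed -i 's/s=ctrl.get_state();M=.*$/p["T0"]=np.array(p["mount"]);P=np.array(ctrl.get_state()["eef_pos"])/; s/^Y=(X-P)@M;/q=dict(p);q["T"]=p["T0"];Y=cloud(q).reshape(-1,3);/' held.py
python3 -m inch '[[0.5,0,0,0,0],[0.5,0,0,0,0],[0.5,0,0,0,0]]' | grep pos
python3 held.py -.018 .015; python3 held.py -.018 -.003;  python3 d.py .5421,.1523,.12,20
```

```text
eef_pos: [0.5424, 0.1527, 0.1332]
[0.5422 0.1528 0.1329] 6895 ((-0.2690162658691406, 0.8100184798240662), 25.779508590698242) xrange [-0.0243  0.0242] z [-0.009  -0.0078 -0.0037]
normal [-5.000e-04  2.160e-02  9.998e-01]
[0.5421 0.1529 0.1327] 6669 ((0.19549192488193512, 0.5664466023445129), 25.743122100830078) xrange [-0.0241  0.0243] z [-0.0091 -0.0078 -0.0048]
normal [-0.0033  0.021   0.9998]
t 15.7 pos [0.5421 0.1529 0.1327] ang 19.96 F [-0.1  0.3  0.1] open 0.55 ff 41.5
.5421,.1523,.12,20 -> [-0.0005 -0.0002  0.0127 -0.0373] len 0.013
```

```bash
python3 -m inch '[[0.5,-0.0015,-0.0008,0.012,0],[0.5,-0.0015,-0.0008,0.024,0],[0.5,-0.0015,-0.0008,0.032,0],[0.5,-0.0015,-0.0008,0.038,0],[0.5,-0.0015,-0.0008,0.040,0]]' | grep -E "pos|con"
for i in 1 2; do python3 -m inch '[[0.5,0,0,0,0],[0.5,0,0,0,0]]' | grep -E "pos|con"; done
```

```text
eef_pos: [0.54, 0.1513, 0.0894]
contact_force: [0.1, -1.0, -0.6]
eef_pos: [0.5414, 0.1515, 0.0917]
contact_force: [0.5, -0.4, 0.1]
eef_pos: [0.5418, 0.1515, 0.0924]
contact_force: [-0.5, 0.3, -0.1]
```

```bash
python3 -m inch '[[0.5,0,0,0.001,0],[0.5,0,0,0.002,0],[0.5,0,0,0.003,0],[0.5,0,0,0.004,0],[0.5,0,0,0.004,0]]' | grep -E "pos|con"
for i in 1 2 3; do python3 -m inch '[[0.5,0,0,0.0007,0],[0.5,0,0,0.0013,0],[0.5,0,0,0.0013,0]]' | grep -E "pos|con"; done
```

```text
eef_pos: [0.5412, 0.1514, 0.0875]
contact_force: [-0.4, -0.4, -0.2]
eef_pos: [0.5413, 0.1514, 0.0863]
contact_force: [-0.0, 0.5, -0.7]
eef_pos: [0.5413, 0.1514, 0.0851]
contact_force: [0.4, 0.1, -0.1]
eef_pos: [0.5415, 0.1514, 0.0844]
contact_force: [-0.6, -0.6, 2.9]
```

```bash
python3 -m inch '[[0.42,0,0,-0.0003,0],[0.38,0,0,-0.0003,0],[0.3,0,0,-0.0003,0],[0.2,0,0,-0.0003,0],[0.2,0,0,-0.0003,0]]'  | grep -E "pos|con|op"
python3 -m inch '[[0.2,0,0,-0.01,0],[0.2,0,0,-0.03,0],[0.2,0,0,-0.06,0],[0.2,-0.015,0,-0.09,0],[0.2,-0.04,-0.01,-0.115,0]]' >/dev/null
python3 -m inch '[[0.2,0,0,0,0],[0.2,0,0,0,0]]' >/dev/null
python3 st.py .093 .027 w4.png;python3 d.py .591,-.278,.12,20
```

```text
eef_pos: [0.5413, 0.1514, 0.0841]
contact_force: [0.5, 1.2, -0.2]
opening: 0.802
2688 [0.5412 0.1512 0.0919] ((542.3091430664062, 150.13003540039062), 26.29302978515625)
normal [1.e-03 2.e-04 1.e+00]
t 18.67 pos [0.5458 0.1102 0.2001] ang 19.93 F [-0.4 -0.6 -1.2] open 0.8 ff 0.0
.591,-.278,.12,20 -> [-0.3804 -0.0898  0.0801 -0.0699] len 0.399
```

View pics/w4.png

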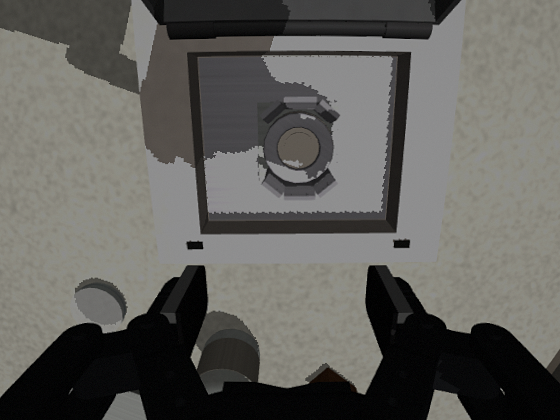

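```bash
python3 -m inch '[[0.5,-0.038,-0.009,0,0],[0.5,-0.076,-0.018,0,0],[0.5,-0.114,-0.027,0,0],[0.5,-0.152,-0.036,0,0],[0.5,-0.19,-0.045,0,0]]' >/dev/null
python3 -m inch '[[0.5,-0.038,-0.009,0,0],[0.5,-0.076,-0.018,0,0],[0.5,-0.114,-0.027,0,0],[0.5,-0.152,-0.036,0.02,0],[0.5,-0.19,-0.045,0.05,0]]' >/dev/null
python3 -m inch '[[0.5,0,0,0.03,0],[0.5,0,0,0.05,0],[0.5,0,0,0.05,0],[0.5,0,0,0.05,0],[0.5,0,0,0.05,0]]' >/dev/null
python3 -m inch '[[0.5,0,0,0,0],[0.5,0,0,0,0],[0.5,0,0,0,0]]'
python3 - <<'E'
from h import *
p=cam("wrist");X=cloud(p).reshape(-1,3);X=X[~np.isnan(X[:,0])]
for lo,hi in((.009,.017),(.024,.034)):
    Q=X[(np.hypot(X[:,0]-.591,X[:,1]+.277)<.032)&(X[:,2]>lo)&(X[:,2]<hi)]
    print(len(Q),Q.mean(0),cv2.minEnclosingCircle((Q[:,:2]*1000).astype(np.float32)))
E
python3 d.py .591,-.278,.0165,20
```

```text
time: 20.17
eef_pos: [0.591, -0.2698, 0.107]
tcp_rot: [0.573, 0.819, 0.0, 0.002]
contact_force: [0.4, 0.9, -0.4]
opening: 0.499
finger_force: 0.0
3064 [ 0.59119561 -0.27583662  0.0124077 ] ((591.9594116210938, -277.8033752441406), 25.06169891357422)
592 [ 0.59159574 -0.27686979  0.02806131] ((591.72314453125, -277.5379638671875), 9.418597221374512)
t 20.22 pos [ 0.5908 -0.2698  0.1066] ang 20.02 F [ 0.4  0.7 -0. ] open 0.498 ff 0.0
.591,-.278,.0165,20 -> [-0.0078 -0.0026  0.0901  0.0211] len 0.091
```

```bash
python3 -m inch '[[0.5,-0.0077,-0.0017,0.02,0],[0.5,-0.0077,-0.0017,0.04,0],[0.5,-0.0077,-0.0017,0.06,0],[0.5,-0.0077,-0.0017,0.07,0],[0.5,-0.0077,-0.0017,0.07,0]]' >/dev/null
python3 -m inch '[[0.5,0,0,0,0],[0.5,0,0,0,0],[0.5,0,0,0,0]]' >/dev/null; python3 d.py .5918,-.2776,.0165,20
```

```text
t 20.88 pos [ 0.5923 -0.2782  0.0371] ang 20.0 F [-0.5  0.3  0.4] open 0.5 ff 0.0
.5918,-.2776,.0165,20 -> [ 0.0007 -0.0002  0.0206  0.0004] len 0.021
```

```bash
python3 -m inch '[[0.5,0.0007,0,0.007,0],[0.5,0.0007,0,0.014,0],[0.5,0.0007,0,0.018,0],[0.5,0.0007,0,0.02,0],[0.5,0.0007,0,0.02,0]]' |grep -E "pos|con"
python3 -m inch '[[0.5,0,0,0,0],[0.5,0,0,0,0],[0.5,0,0,0,0]]' |grep -E "pos|con"
python3 -m inch '[[0.7,0,0,0,0],[0.85,0,0,0,0],[0.85,0,0,0,0],[0.85,0,0,0,0],[0.85,0,0,0,0]]' 60
```

```text
eef_pos: [0.5902, -0.2765, 0.0139]
contact_force: [0.3, 0.0, 0.1]
eef_pos: [0.5911, -0.277, 0.0154]
contact_force: [-0.2, -0.2, 0.5]
time: 21.97
eef_pos: [0.5911, -0.2771, 0.0157]
tcp_rot: [0.574, 0.819, 0.0, 0.0]
contact_force: [-1.2, -0.6, 1.8]
opening: 0.177
finger_force: 58.5
```

```bash
python3 -m inch '[[0.85,0,0,-0.03,0],[0.85,0,0,-0.07,0],[0.85,0,0,-0.11,0],[0.85,0,0,-0.15,0],[0.85,0.02,0.005,-0.18,0]]' |grep -E "pos|fing|con"
python3 -m inch '[[0.85,0.03,0.008,-0.01,0],[0.85,0.065,0.016,-0.01,0],[0.85,0.1,0.024,-0.01,0],[0.85,0.135,0.032,-0.01,0],[0.85,0.17,0.04,-0.01,0]]' >/dev/null
python3 -m inch '[[0.85,0.036,0.009,0,0],[0.85,0.072,0.018,0,0],[0.85,0.108,0.027,0,0],[0.85,0.144,0.036,0,0],[0.85,0.18,0.045,0,0]]' >/dev/null
python3 -m inch '[[0.85,0.03,0.006,0,0],[0.85,0.049,0.0103,0.02,0],[0.85,0.049,0.0103,0.05,0],[0.85,0.049,0.0103,0.06,0],[0.85,0.049,0.0103,0.06,0]]' >/dev/null
python3 -m inch '[[0.85,0,0,0,0],[0.85,0,0,0,0],[0.85,0,0,0,0]]' >/dev/null; 
python3 held.py -.003 .006; python3 d.py .542,.151,.12,20
```

```text
eef_pos: [0.5894, -0.2594, 0.1985]
contact_force: [1.4, -0.7, -1.4]
finger_force: 58.7
[0.5432 0.1506 0.147 ] 3804 ((-1.140184760093689, -0.22011490166187286), 25.332435607910156) xrange [-0.0255  0.0238] z [0.0018 0.0032 0.0044]
normal [-0.007  0.001  1.   ]
t 23.93 pos [0.5432 0.1506 0.147 ] ang 19.93 F [-0.  -0.6 -2.2] open 0.174 ff 58.8
.542,.151,.12,20 -> [ 0.0008 -0.001   0.027  -0.0734] len 0.027
```

```bash
python3 -m inch '[[0.85,0.0019,-0.0008,0.01,0],[0.85,0.0019,-0.0008,0.02,0],[0.85,0.0019,-0.0008,0.027,0],[0.85,0.0019,-0.0008,0.031,0],[0.85,0.0019,-0.0008,0.032,0]]' |grep -E "pos|con"
python3 -m inch '[[0.85,0,0,0,0],[0.85,0,0,0,0],[0.85,0,0,0,0]]' |grep -E "pos|con"
```

```text
eef_pos: [0.5393, 0.1525, 0.1111]
contact_force: [0.2, -0.1, -1.5]
eef_pos: [0.5409, 0.1527, 0.1135]
contact_force: [-0.6, 0.0, -1.7]
```

```bash
python3 -m inch '[[0.85,0,0.0005,0.001,0],[0.85,0,0.0005,0.002,0],[0.85,0,0.0005,0.003,0],[0.85,0,0.0005,0.004,0],[0.85,0,0.0005,0.005,0]]' | grep -E "pos|con"
for i in 1 2 3; do python3 -m inch '[[0.85,0,0,0.0005,0],[0.85,0,0,0.001,0],[0.85,0,0,0.001,0]]' | grep -E "pos|con"; done
```

```text
eef_pos: [0.5409, 0.1528, 0.108]
contact_force: [-0.0, -0.8, -1.8]
eef_pos: [0.5409, 0.1528, 0.1069]
contact_force: [0.4, -0.0, -1.6]
eef_pos: [0.5409, 0.1528, 0.106]
contact_force: [0.5, 0.1, -1.7]
eef_pos: [0.5411, 0.1529, 0.1056]
contact_force: [-1.8, -0.7, 1.1]
```

```bash
python3 -m inch '[[0.8,0,0,0,0],[0.72,0,0,0,0],[0.6,0,0,0,0],[0.5,0,0,0,0],[0.5,0,0,0,0]]'  | grep -E "pos|con|op|fing"
python3 -m inch '[[0.5,0,0,-0.01,0],[0.5,0,0,-0.03,0],[0.5,0,0,-0.06,0],[0.5,-0.015,0,-0.09,0],[0.5,-0.04,-0.01,-0.115,0]]' >/dev/null
python3 -m inch '[[0.5,0,0,0,0],[0.5,0,0,0,0],[0.5,0,0,0,0]]' >/dev/null
python3 st.py .103 .026 w5.png;python3 st.py .119 .012;python3 d.py
python3 - <<'E'
from h import *
np.set_printoptions(precision=4,suppress=True)
p=cam("top");X=cloud(p).reshape(-1,3);X=X[~np.isnan(X[:,0])]
A=X[(abs(X[:,0]-.49)<.1)&(abs(X[:,1]-.3)<.06)&(X[:,2]>.268)]
c=A.mean(0);print("bar",len(A),c,A.min(0),A.max(0),np.linalg.svd(A-c)[2][0])
for r in ctrl.tip_of("handle",p)[:2]:print(r["score"],by_depth(p,r["at"]))
E
```

```text
eef_pos: [0.5411, 0.1528, 0.1052]
contact_force: [-0.8, -0.1, 0.3]
opening: 0.504
finger_force: 0.0
3068 [0.5407 0.1527 0.1024] ((541.2919921875, 151.9111328125), 25.015056610107422)
normal [-1.0e-04  4.2e-03  1.0e+00]
568 [0.541  0.1522 0.1182] ((541.2886352539062, 151.75033569335938), 9.208261489868164)
normal [-0.0301  0.0425  0.9986]
t 26.95 pos [0.5442 0.1123 0.2184] ang 20.02 F [-0.4  0.4 -0.8] open 0.499 ff 0.0
bar 240 [0.511  0.3063 0.2817] [0.4516 0.2843 0.2681] [0.5496 0.3223 0.286 ] [-0.9495 -0.3122  0.0323]
0.86 [0.4435 0.1616 0.5303]
0.63 [ 0.539  -0.1173  0.0999]
```

View pics/w5.png

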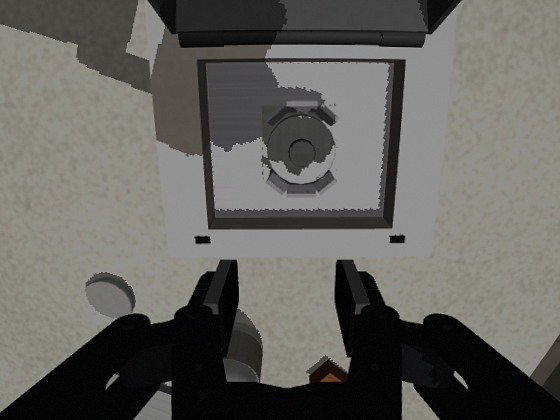

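```bash
python3 -m inch '[[0.5,0,0,-0.025,-7.16],[0.5,0,0,-0.05,-14.32],[0.5,0,0,-0.08,-21.48],[0.5,0,0,-0.105,-28.64],[0.5,0,0,-0.125,-35.8]]' >/dev/null
python3 -m inch '[[0.5,0.015,0.012,0,-7.16],[0.5,0.03,0.024,0,-14.32],[0.5,0.045,0.036,0,-21.48],[0.5,0.06,0.048,0,-28.64],[0.5,0.0755,0.0612,0,-35.8]]' >/dev/null
python3 -m inch '[[0.5,0.0085,0.03,0,-7],[0.5,0.017,0.06,0,-14],[0.5,0.0254,0.0942,0,-18.4],[0.5,0.0254,0.0942,0,-18.4],[0.5,0.0254,0.0942,0,-18.4]]' >/dev/null
python3 -m inch '[[0.5,0,0,0,0],[0.5,0,0,0,0],[0.5,0,0,0,0]]' >/dev/null
python3 - <<'E'
from h import *
np.set_printoptions(precision=4,suppress=True)
p=cam("wrist");save(p,"w6.png");X=cloud(p).reshape(-1,3);X=X[~np.isnan(X[:,0])]
A=X[(abs(X[:,0]-.49)<.1)&(abs(X[:,1]-.3)<.06)&(X[:,2]>.277)&(X[:,2]<.3)]
c=A.mean(0);d=np.linalg.svd(A-c)[2][0] if len(A)<9000 else np.linalg.eigh(np.cov((A-c).T))[1][:,2]
print("bar",len(A),c,A.min(0),A.max(0),d,np.degrees(np.arctan2(d[1],d[0])))
E
python3 d.py .488,.2984,.264,110
```

```text
bar 3160 [0.4824 0.2961 0.2814] [0.4253 0.2714 0.2777] [0.5502 0.3248 0.2842] [ 0.9383  0.3459 -0.0007] 20.23912813400146
t 28.6 pos [0.4896 0.2974 0.3449] ang 109.88 F [-1.  -0.4 -0.1] open 0.496 ff 0.0
.488,.2984,.264,110 -> [ 0.0012  0.0015  0.0809 -0.118 ] len 0.081
```

View pics/w6.png

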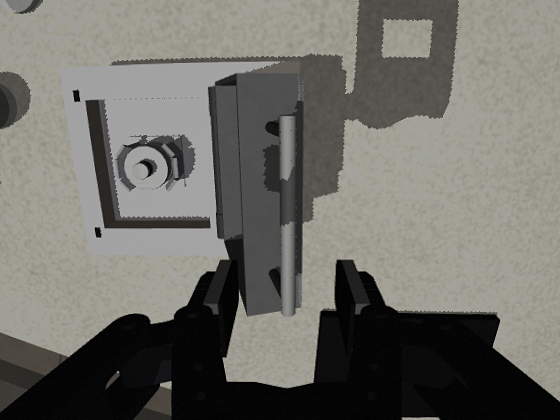

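```bash
python3 -m inch '[[0.5,0,0.001,0.03,0],[0.5,0,0.001,0.05,0],[0.5,0,0.001,0.068,0],[0.5,0,0.001,0.078,0],[0.5,0,0.001,0.08,0]]' |grep -E "pos|con"
python3 -m inch '[[0.5,0,0,0,0],[0.5,0,0,0,0],[0.5,0,0,0,0]]' |grep -E "pos|con"
python3 -m inch '[[0.7,0,0,0,0],[0.8,0,0,0,0],[0.97,0,0,0,0],[0.97,0,0,0,0],[0.97,0,0,0,0]]' 30
python3 d.py
python3 - <<'E'
import numpy as np
r=np.hypot(.2,.022);a=np.arctan2(.022,.2);f0,h0=r*np.cos(1.85+a),r*np.sin(1.85+a)
for t in np.r_[np.arange(1.85,.3,-.05),np.arange(.3,-.01,-.03)]:
    print(round(t,3),"y",round(-(r*np.cos(t+a)-f0),4),"z",round(-(r*np.sin(t+a)-h0),4))
E
```

```text
eef_pos: [0.4881, 0.2982, 0.2624]
contact_force: [-0.2, -0.6, -0.0]
eef_pos: [0.4897, 0.2995, 0.2669]
contact_force: [-0.3, 0.2, 0.3]
time: 29.68
eef_pos: [0.4896, 0.2982, 0.2661]
tcp_rot: [-0.174, 0.985, -0.001, 0.001]
contact_force: [0.6, -5.4, 2.9]
opening: 0.101
finger_force: 29.6
t 29.68 pos [0.4896 0.2982 0.2661] ang 109.99 F [ 0.6 -5.4  2.9] open 0.101 ff 29.6
1.85 y -0.0 z -0.0
1.8 y -0.0094 z -0.0036
1.75 y -0.019 z -0.0067
1.7 y -0.0287 z -0.0093
1.65 y -0.0385 z -0.0114
1.6 y -0.0484 z -0.0131
1.55 y -0.0584 z -0.0142
1.5 y -0.0685 z -0.0149
1.45 y -0.0785 z -0.015
1.4 y -0.0886 z -0.0146
1.35 y -0.0986 z -0.0138
1.3 y -0.1086 z -0.0124
1.25 y -0.1185 z -0.0105
1.2 y -0.1282 z -0.0082
1.15 y -0.1379 z -0.0053
1.1 y -0.1474 z -0.002
1.05 y -0.1567 z 0.0018
1.0 y -0.1658 z 0.006
0.95 y -0.1747 z 0.0107
0.9 y -0.1834 z 0.0159
0.85 y -0.1917 z 0.0214
0.8 y -0.1998 z 0.0274
0.75 y -0.2076 z 0.0338
0.7 y -0.2151 z 0.0405
0.65 y -0.2222 z 0.0476
0.6 y -0.2289 z 0.0551
0.55 y -0.2353 z 0.0629
0.5 y -0.2412 z 0.071
0.45 y -0.2468 z 0.0794
0.4 y -0.2519 z 0.088
0.35 y -0.2566 z 0.0969
0.3 y -0.2608 z 0.1061
0.27 y -0.2632 z 0.1116
0.24 y -0.2653 z 0.1173
0.21 y -0.2673 z 0.123
0.18 y -0.2691 z 0.1287
0.15 y -0.2707 z 0.1346
0.12 y -0.2722 z 0.1404
0.09 y -0.2735 z 0.1463
0.06 y -0.2746 z 0.1522
0.03 y -0.2755 z 0.1582
0.0 y -0.2763 z 0.1642
```

```bash
python3 -m inch '[[0.97,0,-0.004,-0.0016,0],[0.97,0,-0.0094,-0.0036,0],[0.97,0,-0.019,-0.0067,0],[0.97,0,-0.0287,-0.0093,0],[0.97,0,-0.0385,-0.0114,0]]' |grep -E "pos|for"
python3 -m inch '[[0.97,0,-0.0099,-0.0017,0],[0.97,0,-0.0199,-0.0028,0],[0.97,0,-0.03,-0.0035,0],[0.97,0,-0.04,-0.0036,0],[0.97,0,-0.0501,-0.0032,0]]' |grep -E "pos|for"; python3 d.py
```

```text
eef_pos: [0.5025, 0.2631, 0.2779]
contact_force: [-0.2, 2.2, 2.8]
finger_force: 29.2
eef_pos: [0.5201, 0.2149, 0.2802]
contact_force: [3.4, 1.9, 2.6]
finger_force: 31.6
t 30.52 pos [0.5201 0.2149 0.2802] ang 109.97 F [3.4 1.9 2.6] open 0.1 ff 31.6
```

```bash
python3 -m inch '[[0.97,0,-0.0100,0.0008,0],[0.97,0,-0.02,0.0022,0],[0.97,0,-0.0299,0.0041,0],[0.97,0,-0.0396,0.0064,0],[0.97,0,-0.0493,0.0093,0]]' |grep -E "pos|for"
python3 -m inch '[[0.97,0,-0.0095,0.0033,0],[0.97,0,-0.0188,0.0071,0],[0.97,0,-0.0279,0.0113,0],[0.97,0,-0.0368,0.016,0],[0.97,0,-0.0455,0.0212,0]]' |grep -E "pos|for"; python3 d.py
```

```text
eef_pos: [0.5371, 0.1687, 0.2698]
contact_force: [5.8, 4.2, -0.1]
finger_force: 31.9
eef_pos: [0.5525, 0.1257, 0.2485]
contact_force: [5.9, 2.6, 0.9]
finger_force: 31.9
t 31.35 pos [0.5525 0.1257 0.2485] ang 109.98 F [5.9 2.6 0.9] open 0.101 ff 31.9
```

```bash
python3 -m inch '[[0.97,0,-0.0083,0.0055,0],[0.97,0,-0.0164,0.0115,0],[0.97,0,-0.0242,0.0179,0],[0.97,0,-0.0317,0.0246,0],[0.97,0,-0.0388,0.0317,0]]' |grep -E "pos|for"
python3 -m inch '[[0.97,0,-0.0067,0.0075,0],[0.97,0,-0.0131,0.0153,0],[0.97,0,-0.019,0.0234,0],[0.97,0,-0.0246,0.0318,0],[0.97,0,-0.0297,0.0404,0]]' |grep -E "pos|for"; python3 d.py
```

```text
eef_pos: [0.5655, 0.089, 0.2164]
contact_force: [6.3, 1.3, 0.2]
finger_force: 31.9
eef_pos: [0.5755, 0.0612, 0.1759]
contact_force: [4.8, 1.8, -0.1]
finger_force: 32.0
t 32.18 pos [0.5755 0.0612 0.1759] ang 109.97 F [ 4.8  1.8 -0.1] open 0.099 ff 32.0
```

```bash
python3 -m inch '[[0.97,0,-0.0038,0.0071,0],[0.97,0,-0.0065,0.0126,0],[0.97,0,-0.0089,0.0181,0],[0.97,0,-0.0113,0.0236,0],[0.97,0,-0.0134,0.0293,0]]' |grep -E "pos|for"
python3 -m inch '[[0.97,0,-0.002,0.0057,0],[0.97,0,-0.0038,0.0114,0],[0.97,0,-0.0054,0.0173,0],[0.97,0,-0.0069,0.0231,0],[0.97,0,-0.0078,0.027,0]]' |grep -E "pos|for"
python3 -m inch '[[0.97,0,0,0,0],[0.97,0,0,0,0],[0.97,0,0,0,0]]' |grep -E "pos|for"
```

```text
eef_pos: [0.5799, 0.0486, 0.1466]
contact_force: [5.7, 0.3, 0.0]
finger_force: 32.0
eef_pos: [0.5824, 0.0412, 0.1193]
contact_force: [5.3, 0.3, -0.8]
finger_force: 32.1
eef_pos: [0.5823, 0.0413, 0.1196]
contact_force: [5.2, -0.2, -0.7]
finger_force: 32.0
```

```bash
python3 -m inch '[[0.97,0,-0.0005,0.003,0],[0.97,0,-0.0009,0.006,0],[0.97,0,-0.0012,0.009,0],[0.97,0,-0.0015,0.012,0],[0.97,0,-0.0016,0.014,0]]' |grep -E "pos|for"
for i in 1 2 3; do python3 -m inch '[[0.97,0,-0.0001,0.0007,0],[0.97,0,-0.0001,0.0014,0],[0.97,0,-0.0001,0.002,0],[0.97,0,-0.0001,0.002,0]]' |grep -E "pos|con"; done
```

```text
eef_pos: [0.5832, 0.0391, 0.1059]
contact_force: [5.9, -3.5, -0.3]
finger_force: 32.4
eef_pos: [0.5832, 0.0389, 0.104]
contact_force: [5.8, -3.6, -0.8]
eef_pos: [0.5833, 0.0386, 0.1021]
contact_force: [6.3, -3.5, -1.2]
eef_pos: [0.5834, 0.0384, 0.1001]
contact_force: [6.3, -4.2, -1.9]
```

```bash
for i in 1 2 3; do python3 -m inch '[[0.97,0,0,0.0007,0],[0.97,0,0,0.0014,0],[0.97,0,0,0.0014,0]]' |grep -E "pos|con"; done
python3 - <<'E'
from h import *
np.set_printoptions(precision=4,suppress=True)
for n in("top","scene"):
    p=cam(n);save(p,n+"9.png");X=cloud(p).reshape(-1,3);X=X[~np.isnan(X[:,0])]
    ex=np.array([-.342,.94]);ey=np.array([-.94,-.342]);D=X[:,:2]-[.5141,.2267];f=-D@ex;l=D@ey
    m=(f>.02)&(f<.158)&(abs(l)<.085)&(X[:,2]>.1)&(X[:,2]<.17)
    A=np.c_[f[m],np.ones(m.sum())];print(n,m.sum(),np.linalg.lstsq(A,X[m,2],rcond=None)[0],np.percentile(X[m,2],[5,50,95]))
E
```

```text
eef_pos: [0.5835, 0.0383, 0.0992]
contact_force: [4.9, -4.1, 0.5]
eef_pos: [0.5835, 0.0383, 0.0992]
contact_force: [1.4, -4.7, 7.1]
eef_pos: [0.5835, 0.0383, 0.0991]
contact_force: [-1.4, -4.7, 11.7]
top 383 [-0.0058  0.1373] [0.134  0.1369 0.1401]
scene 3743 [-0.0014  0.1366] [0.1344 0.1364 0.1382]
```

View pics/scene9.png

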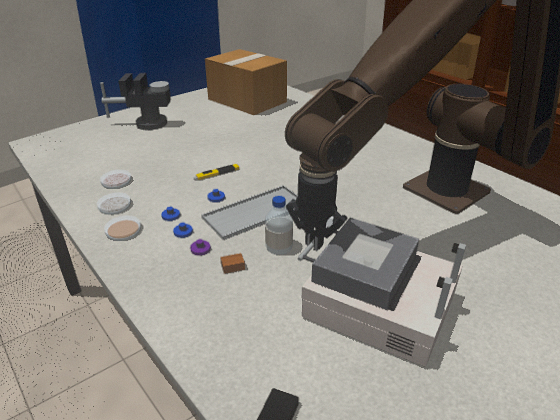

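```bash
python3 -m inch '[[0.9,0,0,-0.002,0],[0.85,0,0,-0.002,0],[0.78,0,0,-0.002,0],[0.72,0,0,-0.002,0],[0.72,0,0,-0.002,0]]' |grep -E "pos|for|open"
python3 -m inch '[[0.72,0,0,-0.02,0],[0.72,0,0,-0.05,0],[0.72,0,0,-0.09,0],[0.72,0,0,-0.13,0],[0.72,0,0,-0.15,0]]' |grep -E "pos|for|open"
python3 -m inch '[[0.72,0,0,0,0],[0.72,0,0,0,0],[0.72,0,0,0,0]]' |grep -E "pos|con"
python3 - <<'E'
from h import *
np.set_printoptions(precision=4,suppress=True)
for n in("scene","top"):
    p=cam(n);X=cloud(p).reshape(-1,3);X=X[~np.isnan(X[:,0])]
    ex=np.array([-.342,.94]);ey=np.array([-.94,-.342]);D=X[:,:2]-[.5141,.2267];f=-D@ex;l=D@ey
    m=(f>.02)&(f<.158)&(abs(l)<.085)&(X[:,2]>.1)&(X[:,2]<.17)
    A=np.c_[f[m],np.ones(m.sum())];print(n,np.linalg.lstsq(A,X[m,2],rcond=None)[0],np.percentile(X[m,2],[5,50,95]))
    for q in("bottle","dish","knife","block"):
        for r in ctrl.tip_of(q,p)[:1]:print(q,np.round(r["at"]))
E
```

```text
eef_pos: [0.5813, 0.0409, 0.0971]
contact_force: [0.2, -0.5, 0.5]
opening: 0.281
finger_force: 0.0
eef_pos: [0.5841, 0.0409, 0.2537]
contact_force: [1.0, -0.1, 1.4]
opening: 0.282
finger_force: 0.0
eef_pos: [0.5817, 0.0411, 0.2466]
contact_force: [1.0, 0.8, -0.6]
scene [-0.0058  0.1369] [0.1345 0.1364 0.1382]
bottle [279. 250.]
dish [327. 224.]
knife [218. 175.]
block [234. 262.]
top [0.0043 0.1361] [0.1336 0.1367 0.1395]
bottle [268. 213.]
knife [443. 252.]
block [272. 159.]
```

The hood is fully closed, the gripper is clear and the bystanders haven't moved.

```bash
python3 -c "
from plant import ctrl
print(ctrl.sign_off())"
```

```text
the job is handed in; nothing more can be done
None
```

The cup, spacer ring and weight are stacked square in the seat, the hood was lowered under grip until fully closed, and the job is handed in at about 36 s with the bottle, dish, knife and block untouched.

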